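# Set the dust pickup square to the sanding belt

## Task

Screw the wide-mouthed dust pickup further down on its port until its flat mouth squarely faces the belt of the sander, and let go of it there. Leave the pickup with the round nozzle turned as it is.

Things in the scene. Friction and masses are not known exactly. Their poses are not given: they have to be found in the camera images.
- fishtail: Grey dust pickup: ribbed collar (62 dia, 22 mm high); on it a block 56 long (x), 44 wide (y, flat sides to grip), 22-75 mm above the origin; mouth flares from x=26 to 79, 108 wide. Origin: screw axis, collar's underside, 64 mm over the bench; x out of the mouth, z up. Turns only about z: right-hand thread, 6 mm/turn, 0.2 N m drag, stays put; starts 30-80 deg short, to go clockwise from above.
- fishtail_tip (a point): Centre of the fishtail's mouth: a flat upright face 108 mm wide and 30 mm high with a dark slot, 79 mm out (x) from the screw axis and 46 mm above the fishtail's origin. Axes as the fishtail's: x points out of the mouth. The thread has no stop within 45 degrees past the wanted heading.
- sander: Fixed station: steel duct (420 along x, 90 wide, 50 mm high, centred on the origin) with the two pickups on top at x=-85 and +85 mm in either order; beside it a belt sander, 147 mm high, with an upright brown belt, its flat face 345 mm long at y=+158 mm, 35-135 mm high, looking to -y at the pickups. Origin on the bench, z up. A mouth faces the belt squarely when it points along this +y.
- roundnose_tip (a point): End (28 mm round) of the other pickup's tapered nozzle, to leave alone: same collar, but a round upright body 44 mm in diameter, its top 75 mm above the collar's underside; the nozzle's end is 72 mm out from its screw axis, x pointing out of it. Its axis stands on the same duct, 170 mm from the fishtail's. It turns as easily as the fishtail.

How it is judged:
By the outcome, as a careful person would: the job done as asked, in the order asked, and still so for the second after the job is handed in, with the robot touching nothing.
It also fails if it takes over 35 s, if anything falls off the work surface, if the arm or the gripper's body presses on something with over 40 N, if the wrist force passes 120 N, or if a joint passes its speed limit or range.

## Robot

A 6-joint arm with a two-finger parallel gripper is mounted at the origin on the work surface. World frame = base frame: x ahead of the robot, y to its left, z up, the work surface at z = 0. Lengths are in m, angles in rad, forces in N, time in s.
With the tool pointing down it reaches from about 0.375 to 0.975 m from the base axis. Payload 3.8 kg.
Tool frame: the origin (TCP) lies at the very end of the fingers, on their centre line; the grasp point (between the pads) lies 19 mm behind it; z points along the fingers, y is the line along which they close (so a half turn about z gives the same grasp; the last joint's range is limited). The gripper opens to 85 mm and grips with 20 to 120 N. Pads are 22 mm wide; open, the fingers measure 114 mm over their backs; the gripper's body (76 mm by 85 mm) begins 54 mm behind the grasp point. The pads swing forward as they close: fully open they stand 13 mm farther back than shut.
Start: joints at [-1.298, 0.264, 1.604, -0, 1.274, -0.037], TCP at [0.206, -0.643, 0.231] pointing down, gripper open.
Joint ranges: [-2.63, 2.63], [-0.94, 2.18], [0.31, 2.57], [-1.31, 4.45], [0, 2.66], [-2.55, 2.55]. Speed limits (rad/s): [2.57, 2.57, 3.14, 3.14, 3.14, 3.14].

## Interface

Orientations are given as a rotation vector (axis times angle).
In Python, from workcell import monitor, viewer, job gives the robot as it stands. The module is installed in compiled form; this text tells all that it offers.
- The arm moves only by the tool step_arm, never from a script. Its argument "series" is one flat list of numbers, 4 for each row, row after row: the shift along the tool's x, y, z in m, then the turn about the tool's z in rad. A call has 1 to 8 rows; each row is the pose to reach, as a shift and turn from the pose commanded when the call began, along the tool's axes at that moment; what a row does not reach only later rows make up. A row lasts 1/8 s, in which the tool goes at most 62.5 mm and 10.7 degrees, less where a joint would pass 70% of its speed; a pose out of reach is approached as far as the arm can. A call with a gripper value outside its range is refused whole. "gripper" is the opening, from 0 (shut) to 1 (fully open), set as the call begins (left out, the last holds). The fingers move at their own pace and stop on an object; "newtons" is the grip in N (left out, the last holds). Time passes only in rows, so rows that repeat a pose let the fingers close. It gives the time, the measured TCP pose, the force, the opening and the grip force at its end, in the units of the state.
- monitor.read_state(): the state, without advancing time (a new reading comes with each control period).
- viewer.read_camera(name): name is "side" or "top"; returns a dict with "image" (384x512x3 uint8, red, green, blue), "intrinsics" (3x3 intrinsics, pixels), "distortion" ([k1, k2, p1, p2, k3] as OpenCV has them; the pictures are not rectified), "T" (4x4, takes a point from camera to world coordinates). Camera axes: x right, y up, looking along -z (the intrinsics and any distortion apply to the point x, -y, -z); pixel columns grow to the right and rows downward; lengths in m; the calibration is good to about 2 mm. A picture is of the moment at which its call begins. There is no depth.
- job.finish_job(): hands the job in; it is judged then, once.
Trained networks look in a picture, given as the dict that the camera call returned (one of the last four; its "shot" number tells which), for a name from the list of things; names that differ only in an ending like _2 or _b are one class to them, and where a whole thing is asked for, a point or a joint stands for the part that bears it (a point fixed in the world has none). Each returns a list of dicts, best first, with "score" (0 to 1); they miss things now and then, are a little off and sometimes report something else, mostly with a low value. They report only what shows in the picture. A call takes as long as a camera call.
- viewer.boxes_of(picture, label): "extent" ([centre column, centre row, width, height] in pixels, round what is visible of it).
- viewer.spot_point(picture, label): "point" ([column, row] in pixels: a listed point, or the origin of a listed thing).
The state is a dict: "time": time; "q": joint angles; "joint_vel": joint speeds; "joint_torque": joint torques, N m; "tool_pos": TCP position; "tcp_rot": TCP orientation; "wrist_force": force on the tool from outside, world axes, zero at the start; "torque": the same for the moment, N m; "width": opening from 0.0 (shut) to 1.0 (fully open); "grip_force": force on a finger pad.
Only numpy, scipy, OpenCV 4.12 (cv2) and the standard library are available. Lean on these libraries where they do the work, as an engineer would, in place of code of your own. Each camera call takes 0.05 s, during which the arm holds its last target. There are 200 camera calls.

## Working session

There is one attempt and no reset: what is moved stays moved. The work goes in short steps, Python scripts to look and compute and a tool call to move; the robot and the scene stay as the last step left them, time stands still between calls to the robot, and variables do not carry over. Pictures are saved under pics/ and viewed, at most 10 in all, crops included, and the job is handed in when it is done.

Besides the shell and the picture viewer there is one more tool, called after "Request:" by a JSON object that holds its "fn" and its "kwargs". step_arm: Moves the arm, as the interface text tells. Its arguments: {"type":"object","properties":{"series":{"type":"array"},"gripper":{"type":"number"},"newtons":{"type":"number"}},"required":["series"]}

```bash
mkdir -p pics; cat > h.py <<'E'
import numpy as np, cv2
from workcell import monitor, viewer, job
def ray(p,uv):
    K=np.array(p["intrinsics"]);T=np.array(p["T"])
    n=cv2.undistortPoints(np.array([[uv]],float),K,np.array(p["distortion"],float))[0,0]
    d=T[:3,:3]@np.array([n[0],-n[1],-1.]);return T[:3,3],d/np.linalg.norm(d)
def atz(p,uv,z):
    o,d=ray(p,uv);return o+d*(z-o[2])/d[2]
def proj(p,X):
    K=np.array(p["intrinsics"]);T=np.array(p["T"])
    c=(np.atleast_2d(X)-T[:3,3])@T[:3,:3]; c=c*[1,-1,-1]
    return cv2.projectPoints(c,np.zeros(3),np.zeros(3),K,np.array(p["distortion"],float))[0][:,0]
E
python3 - <<'E'
from h import *
P={}
for n in("top","side"):
    p=viewer.read_camera(n);P[n]=p
    cv2.imwrite(f"pics/{n}0.png",p["image"][:,:,::-1])
    print(n,np.round(p["T"],3).tolist())
    for l,z in(("fishtail",.064),("fishtail_tip",.11),("sander",0),("roundnose_tip",.11)):
        for d in viewer.spot_point(p,l)[:3]: print(l,round(d["score"],2),np.round(d["point"],1),np.round(atz(p,d["point"],z),3))
        for d in viewer.boxes_of(p,l)[:2]: print("  box",round(d["score"],2),np.round(d["extent"]))
print(monitor.read_state())
E
```

```text
top [[-0.132, 0.967, -0.218, 0.428], [-0.991, -0.13, 0.025, 0.056], [-0.004, 0.219, 0.976, 0.742], [0.0, 0.0, 0.0, 1.0]]
fishtail 0.79 [306.2 264.3] [ 0.435 -0.023  0.064]
  box 0.56 [293. 282.  73.  85.]
fishtail_tip 0.55 [288.1 307.4] [0.373 0.02  0.11 ]
  box 0.57 [292. 283.  74.  90.]
sander 0.95 [287.  218.7] [ 0.525 -0.008  0.   ]
  box 0.85 [232. 236. 238. 295.]
  box 0.67 [276. 178.  33.  62.]
side [[0.819, 0.338, -0.463, 0.235], [-0.573, 0.511, -0.641, -0.373], [0.02, 0.79, 0.613, 0.508], [0.0, 0.0, 0.0, 1.0]]
fishtail 0.82 [226.4 264.3] [ 0.441 -0.017  0.064]
  box 0.92 [204. 245.  97.  76.]
fishtail_tip 0.57 [160.2 244. ] [0.37  0.018 0.11 ]
  box 0.88 [204. 245.  92.  77.]
sander 0.67 [271.2 265.3] [ 0.524 -0.004  0.   ]
  box 0.74 [217. 234. 342. 275.]
roundnose_tip 0.92 [268.3 192.9] [0.537 0.027 0.11 ]
  box 0.76 [303. 189.  76.  66.]
{'time': 0.9, 'q': array([-1.29791443e+00,  2.63862403e-01,  1.60400819e+00,  1.09638393e-05,
        1.27369798e+00, -3.68828920e-02]), 'joint_vel': array([ 0.00037463, -0.00106085, -0.00033173,  0.00154984, -0.00095331,
       -0.00231633]), 'joint_torque': array([-1.77551388e-03, -5.15051007e+01, -3.67729139e+01, -3.97888289e-05,
        8.11055324e-04, -2.64931010e-08]), 'tool_pos': array([ 0.20577398, -0.642862  ,  0.23130065]), 'tcp_rot': array([3.10396515e+00, 4.84625857e-01, 2.08059900e-05]), 'wrist_force': array([-0.72635988, -0.64163947, -0.69644732]), 'torque': array([ 0.01704357, -0.05800523,  0.01829054]), 'grip_force': 0.0, 'width': 1.0009337284610598}
```

View pics/top0.png

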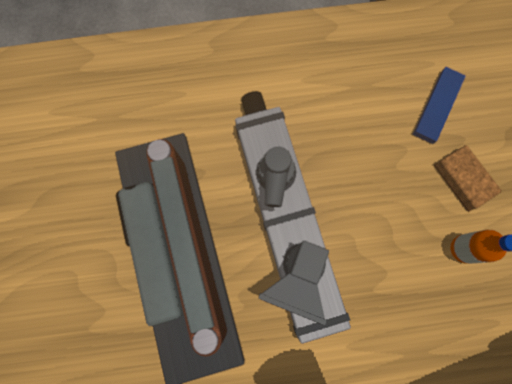

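View pics/side0.png

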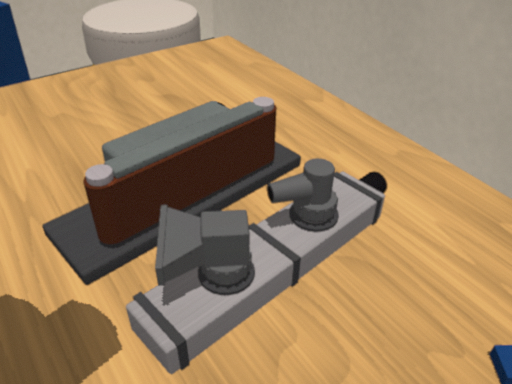

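Top view: fishtail at about (306,264), its mouth toward (288,307) and the belt on the left. The round nozzle is at (275,165). In the side view the fishtail is at (226,264) and the belt is behind it. Next I'll refine both headings by fitting edges.

```bash
cat > fit.py <<'E'
from h import *
from scipy.optimize import differential_evolution as DE
def grad(p,s):
    g=cv2.GaussianBlur(p["image"],(0,0),s).astype(np.float32)
    m=np.sqrt((cv2.Sobel(g,cv2.CV_32F,1,0)**2+cv2.Sobel(g,cv2.CV_32F,0,1)**2).sum(2))
    return np.minimum(m,np.percentile(m,97))/np.percentile(m,97)
def pose(v,X):
    c,s=np.cos(v[2]),np.sin(v[2]);X=np.asarray(X,float)
    return np.c_[v[0]+c*X[:,0]-s*X[:,1],v[1]+s*X[:,0]+c*X[:,1],X[:,2]]
def lines(L):return np.vstack([np.linspace(a,b,60) for a,b in L])
S=[((-.21,s*.045,.05),(.21,s*.045,.05)) for s in(1,-1)]+[((s*.21,-.045,.05),(s*.21,.045,.05)) for s in(1,-1)]+[((-.172,.158,.135),(.172,.158,.135)),((-.172,.158,.035),(.172,.158,.035))]
def F(z=.064):
    return [((-.028,s*.022,z+.075),(.026,s*.022,z+.075)) for s in(1,-1)]+[((.079,s*.054,z+.031),(.079,s*.054,z+.061)) for s in(1,-1)]+[((.079,-.054,z+h),(.079,.054,z+h)) for h in(.061,.031)]+[((.026,s*.022,z+.061),(.079,s*.054,z+.061)) for s in(1,-1)]
def fit(P,L,b,s=1.2):
    X=lines(L);G=[grad(p,s) for p in P]
    def f(v):
        Y=pose(v,X);t=0
        for p,g in zip(P,G):
            q=proj(p,Y).astype(np.float32);t-=cv2.remap(g,q[:,:1],q[:,1:],cv2.INTER_LINEAR).mean()
        return t
    r=DE(f,b,seed=1,popsize=20,maxiter=60);return r.x,r.fun
def draw(p,sets,fn):
    im=cv2.resize(p["image"][:,:,::-1],None,fx=1.56,fy=1.56,interpolation=cv2.INTER_CUBIC)
    for v,L,c in sets:
        for a in L: 
            q=proj(p,pose(v,a))*1.56; cv2.line(im,*[tuple(int(round(t)) for t in k) for k in q],c,1)
    cv2.imwrite(fn,im)
E
python3 - <<'E'
from fit import *
P=[viewer.read_camera(n) for n in("top","side")]
p=P[0]
d=[atz(p,u,.05) for u in((236,118),(281,109),(349,325),(303,339))];c=np.mean(d,0)
e=(d[0]+d[1]-d[2]-d[3]);y0=np.arctan2(e[1],e[0]);print(np.round(d,3),c,np.degrees(y0))
if np.cos(y0+np.pi/2)*(-.0)+np.sin(y0+np.pi/2)<0:y0+=np.pi
vs,f=fit(P,S,[(c[0]-.02,c[0]+.02),(c[1]-.02,c[1]+.02),(y0-.1,y0+.1)])
print("sander",vs,np.degrees(vs[2]),f)
for s in(-.085,.085):print("port",pose(vs,[(s,0,0)]))
yt=vs[2]+np.pi/2
vf,f=fit(P,F(),[(.42,.455),(-.04,0),(1.2,3.6)])
print("fish",vf,np.degrees(vf[2]),f,"to go",np.degrees(yt-vf[2]))
for p,n in zip(P,("top","side")):
    f1,_=fit([p],F(),[(.42,.455),(-.04,0),(1.2,3.6)]);s1,_=fit([p],S,[(c[0]-.02,c[0]+.02),(c[1]-.02,c[1]+.02),(y0-.1,y0+.1)])
    print(n,f1,np.degrees(f1[2]),s1,np.degrees(s1[2]))
    draw(p,[(vs,S,(0,255,0)),(vf,F(),(0,0,255))],f"pics/{n}1.png")
E
```

```text
[[ 0.721  0.064  0.05 ]
 [ 0.727 -0.023  0.05 ]
 [ 0.326 -0.081  0.05 ]
 [ 0.314 -0.     0.05 ]] [ 0.52208694 -0.01013314  0.05      ] 8.533778471733681
sander [ 0.52243571 -0.00761034  0.14658334] 8.39860658177063 -1.2328826189041138
port [[ 0.43834726 -0.02002535  0.        ]]
port [[0.60652417 0.00480467 0.        ]]
fish [ 0.43726612 -0.02010071  2.6361194 ] 151.03851586670325 -1.2426238 to go -52.63990928493263
top [ 0.435854   -0.02147016  2.62011584] 150.1215792804485 [ 0.5217778  -0.00785814  0.14700783] 8.422928461592477
side [ 0.43856722 -0.01793124  2.63602708] 151.03322643599014 [ 0.51204453 -0.00845045  0.14726617] 8.437729916104152
```

View pics/top1.png

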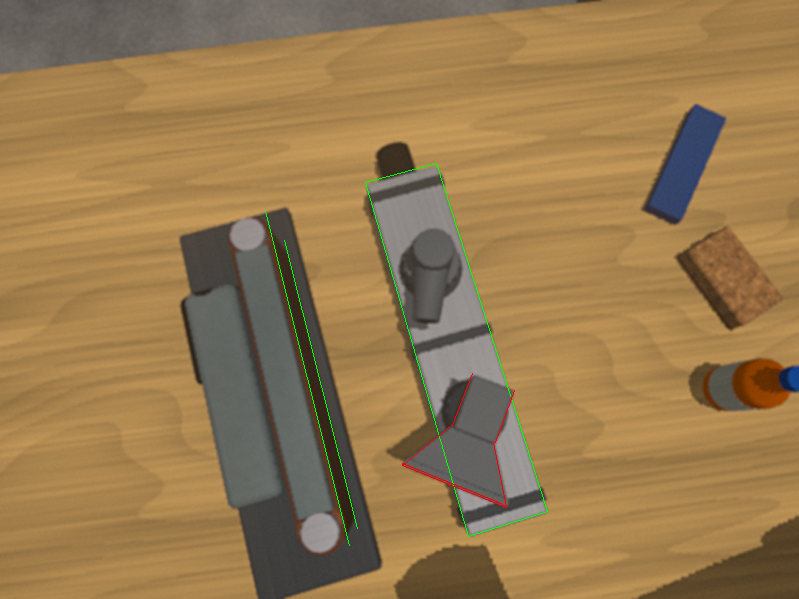

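View pics/side1.png

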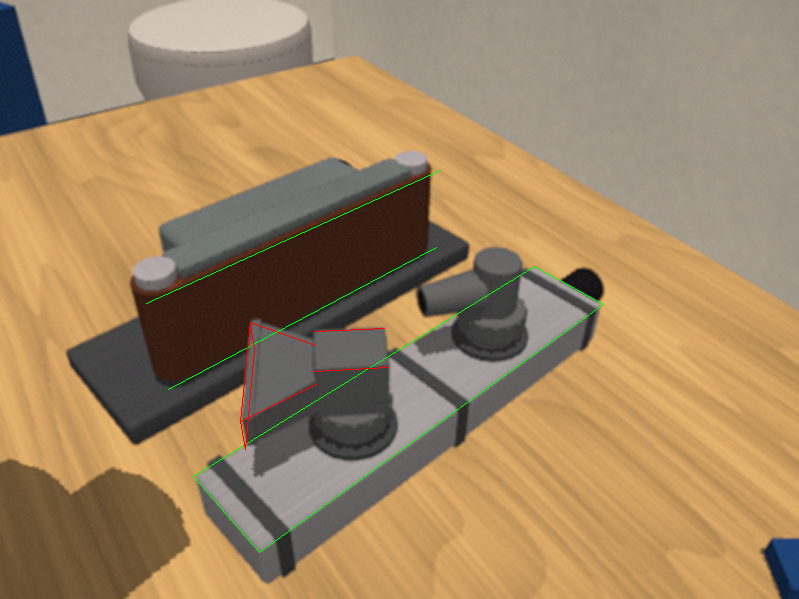

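Request:
{"fn": "step_arm", "kwargs": {"series": [0.016, -0.02, 0, -0.09, 0.047, -0.06, -0.01, -0.27, 0.079, -0.1, -0.02, -0.45, 0.11, -0.14, -0.02, -0.63, 0.142, -0.18, -0.02, -0.81, 0.174, -0.221, -0.02, -0.99, 0.205, -0.261, -0.02, -1.16, 0.237, -0.301, -0.02, -1.34], "gripper": 1, "newtons": 60}}

```text
time: 2.0
tool_pos: [0.3401, -0.2825, 0.2516]
tcp_rot: [2.125, 2.312, 0.0]
wrist_force: [-0.1, 0.5, -0.5]
width: 1.002
grip_force: 0.0
```

```bash
cat > to.py <<'E'
import sys
from h import *
from scipy.spatial.transform import Rotation as R
x,y,z,a=map(float,sys.argv[1:5])
s=monitor.read_state();M=R.from_rotvec(s["tcp_rot"]).as_matrix()
h=np.degrees(np.arctan2(M[1,0],M[0,0]))
print(s["time"],s["tool_pos"],"head",h,"F",s["wrist_force"],s["torque"],s["width"],s["grip_force"],"q",np.round(s["q"],2))
print("shift",np.round(M.T@(np.array([x,y,z])-s["tool_pos"]),4),"turn",-np.radians((a-h+180)%360-180),"tilt",M[:,2])
E
python3 to.py .438 -.02 .19 151.04
python3 - <<'E'
from h import *
p=viewer.read_camera("top")
a,b=atz(p,(159,150),.147),atz(p,(205,342),.147)
print(a,b,np.degrees(np.arctan2(*(a-b)[1::-1])))
E
```

```text
2.0 [ 0.34008227 -0.28245706  0.25160073] head 94.83434484358543 F [-0.11463093  0.4812255  -0.48735705] [ 0.07729293 -0.0030684   0.01114596] 1.0024210892700631 0.0 q [-0.75 -0.2   2.05  0.    1.3  -0.83]
shift [0.2533 0.1196 0.0615] turn -0.9809737407199627 tilt [ 8.78773101e-04 -5.78391911e-04 -9.99999447e-01]
[0.6420657  0.19101474 0.147     ] [0.34468689 0.14788322 0.147     ] 8.2525750732788
```

Request:
{"fn": "step_arm", "kwargs": {"series": [0.038, 0.018, 0, -0.17, 0.078, 0.037, 0, -0.34, 0.118, 0.056, 0, -0.51, 0.158, 0.075, 0, -0.68, 0.198, 0.094, 0.01, -0.85, 0.235, 0.11, 0.03, -0.95, 0.2545, 0.119, 0.06, -0.983, 0.2545, 0.119, 0.062, -0.983]}}

```text
time: 3.05
tool_pos: [0.4367, -0.0197, 0.1871]
tcp_rot: [-0.786, -3.037, 0.001]
wrist_force: [-0.2, -0.5, -0.3]
width: 0.999
grip_force: 0.0
```

```bash
python3 to.py .438 -.02 .1 151.04; python3 - <<'E'
from fit import *
for n in("top","side"):
    p=viewer.read_camera(n); draw(p,[((.438,-.02,2.636),F(),(0,0,255))],f"pics/{n}2.png")
a=[cv2.imread(f"pics/{n}2.png") for n in("top","side")]
cv2.imwrite("pics/both2.png",np.hstack([a[0][200:600,280:680],a[1][120:520,150:550]]))
E
```

```text
3.05 [ 0.43668038 -0.0196551   0.18708099] head 150.97301592400945 F [-0.20023645 -0.47168183 -0.27716955] [ 0.00293545 -0.0346456  -0.01792912] 0.9993574217277356 0.0 q [-0.1  -0.16  2.13  0.    1.17 -1.17]
shift [-0.0017  0.0005  0.0871] turn -0.0011690926724411254 tilt [-4.70052695e-03  4.84656239e-04 -9.99988835e-01]Traceback (most recent call last):
  File "<stdin>", line 5, in <module>
    return _nx.concatenate(arrs, 1, dtype=dtype, casting=casting)
           ~~~~~~~~~~~~~~~^^^^^^^^^^^^^^^^^^^^^^^^^^^^^^^^^^^^^^^
ValueError: all the input array dimensions except for the concatenation axis must match exactly, but along dimension 0, the array at index 0 has size 399 and the array at index 1 has size 400
```

Request:
{"fn": "step_arm", "kwargs": {"series": [-0.001, 0, 0.02, 0, -0.001, 0, 0.045, 0, -0.001, 0, 0.07, 0, -0.001, 0, 0.085, 0, -0.001, 0, 0.091, 0, -0.001, 0, 0.091, 0]}}

```text
time: 3.9
tool_pos: [0.4395, -0.0217, 0.0987]
tcp_rot: [0.791, 3.04, 0.0]
wrist_force: [-0.4, 0.5, -0.4]
width: 0.999
grip_force: 0.0
```

```bash
python3 to.py .438 -.02 .096 151.04; python3 - <<'E'
import cv2,numpy as np
from h import *
a=viewer.read_camera("top")["image"][150:350,190:390],viewer.read_camera("side")["image"][100:300,120:320]
cv2.imwrite("pics/both3.png",cv2.resize(np.hstack(a)[:,:,::-1],None,fx=2,fy=2))
E
```

```text
3.9 [ 0.43953615 -0.02168069  0.09874618] head 150.8125194646894 F [-0.37662355  0.53858434 -0.41933118] [ 0.00417538  0.00895508 -0.00832751] 0.9989109061176564 0.0 q [-0.11 -0.06  2.22 -0.    0.98 -1.17]
shift [0.0022 0.0007 0.0027] turn -0.0039702843253692725 tilt [ 5.48433807e-04 -1.09858459e-04 -9.99999844e-01]
```

View pics/both3.png

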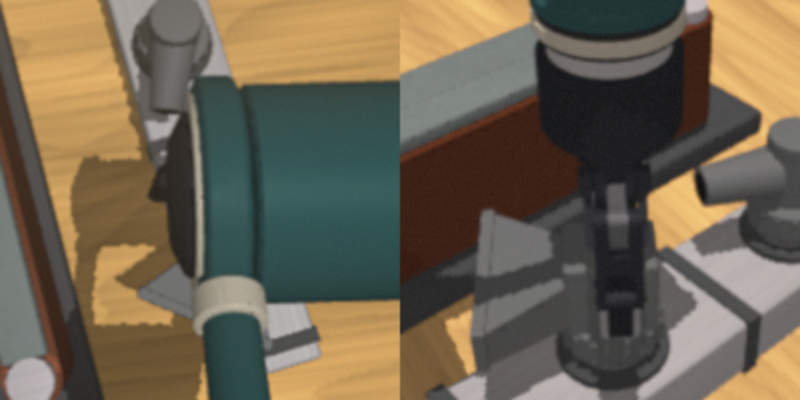

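The fingers straddle the block, near (615,260) in the crop. I'll centre them and close.

Request:
{"fn": "step_arm", "kwargs": {"series": [0.002, 0.0005, 0.002, 0, 0.002, 0.0005, 0.002, 0]}}

```text
time: 4.25
tool_pos: [0.4376, -0.0198, 0.0965]
tcp_rot: [0.79, 3.04, 0.0]
wrist_force: [1.2, 0.2, 0.4]
width: 0.998
grip_force: 0.0
```

Request:
{"fn": "step_arm", "kwargs": {"series": [0, 0, 0, 0, 0, 0, 0, 0, 0, 0, 0, 0, 0, 0, 0, 0, 0, 0, 0, 0, 0, 0, 0, 0], "gripper": 0, "newtons": 50}}

```text
time: 5.0
tool_pos: [0.4378, -0.0198, 0.0965]
tcp_rot: [0.791, 3.04, 0.0]
wrist_force: [0.1, 2.1, 4.1]
width: 0.511
grip_force: 51.0
```

```bash
python3 to.py .438 -.02 .096 98.4
```

```text
5.0 [ 0.43776163 -0.01978909  0.09649816] head 150.85107031204257 F [0.12062797 2.05131477 4.1259409 ] [0.29694788 0.13830408 0.13542799] 0.5113073945861583 51.00627779960632 q [-0.1  -0.06  2.23  0.    0.98 -1.16]
shift [-0.0003 -0.0001  0.0005] turn 0.9154438731401923 tilt [ 1.97617808e-04  2.01587721e-04 -9.99999960e-01]
```

Request:
{"fn": "step_arm", "kwargs": {"series": [0, 0, 0.0001, 0.1, 0, 0, 0.0002, 0.23, 0, 0, 0.0003, 0.36, 0, 0, 0.0005, 0.5, 0, 0, 0.0006, 0.64, 0, 0, 0.0007, 0.77, 0, 0, 0.0008, 0.87, 0, 0, 0.0009, 0.915]}}

```text
time: 6.0
tool_pos: [0.4369, -0.0204, 0.0956]
tcp_rot: [-2.053, -2.377, 0.003]
wrist_force: [-5.6, -0.8, 6.8]
width: 0.51
grip_force: 51.6
```

Request:
{"fn": "step_arm", "kwargs": {"series": [0, 0, 0, 0, 0, 0, 0, 0]}}

```text
time: 6.25
tool_pos: [0.4369, -0.0204, 0.0956]
tcp_rot: [-2.052, -2.378, 0.002]
wrist_force: [-4.8, -0.7, 6.8]
width: 0.507
grip_force: 51.5
```

```bash
python3 to.py .438 -.02 .096 98.4
```

```text
6.25 [ 0.43691889 -0.0203855   0.09559328] head 98.39540454117916 F [-4.84573308 -0.68190812  6.7647564 ] [-0.12575145  0.39116204 -0.19720832] 0.5066486841613058 51.526572704315186 q [-0.1  -0.06  2.23 -0.    0.97 -0.25]
shift [ 0.0002  0.0011 -0.0004] turn -8.020588706380175e-05 tilt [-1.52937453e-03 -7.39846230e-04 -9.99998557e-01]
```

Open, rise straight up, and back off to look.

Request:
{"fn": "step_arm", "kwargs": {"series": [0, 0, 0, 0, 0, 0, 0, 0, 0, 0, 0, 0, 0, 0, 0, 0], "gripper": 1}}

```text
time: 6.75
tool_pos: [0.4376, -0.0199, 0.0953]
tcp_rot: [-2.052, -2.379, 0.0]
wrist_force: [0.2, 0.1, -0.1]
width: 0.998
grip_force: 0.0
```

Request:
{"fn": "step_arm", "kwargs": {"series": [0, 0, -0.01, 0, 0, 0, -0.03, 0, 0, 0, -0.06, 0, 0, 0, -0.1, 0, 0, -0.02, -0.13, 0, 0, -0.02, -0.13, 0]}}

```text
time: 7.5
tool_pos: [0.4194, -0.0231, 0.229]
tcp_rot: [2.049, 2.374, 0.006]
wrist_force: [0.8, 0.1, 0.2]
width: 1.003
grip_force: 0.0
```

```bash
python3 to.py .438 -.28 .23 98.4
```

```text
7.5 [ 0.41935744 -0.02314098  0.22902511] head 98.40896143493251 F [0.77477398 0.09068303 0.24160563] [-0.02808207  0.0018211  -0.01510972] 1.0027617911463662 0.0 q [-0.11 -0.24  2.12 -0.    1.26 -0.26]
shift [-0.2568 -0.0191 -0.0006] turn 0.00015640654527539202 tilt [ 6.80985874e-03 -8.32322232e-04 -9.99976466e-01]
```

Request:
{"fn": "step_arm", "kwargs": {"series": [-0.02, 0, -0.03, 0, -0.06, 0, -0.04, 0, -0.11, 0, -0.04, 0, -0.16, 0, -0.04, 0, -0.21, 0, -0.04, 0, -0.26, 0, -0.04, 0, -0.29, 0, -0.04, 0, -0.29, 0, -0.04, 0]}}

```text
time: 8.5
tool_pos: [0.4601, -0.3113, 0.2638]
tcp_rot: [-2.054, -2.374, 0.0]
wrist_force: [-0.5, -0.2, 0.6]
width: 1.0
grip_force: 0.0
```

```bash
python3 - <<'E'
from fit import *
P=[viewer.read_camera(n) for n in("top","side")]
b=[(.425,.45),(-.035,-.005),(1.3,2.1)]
z=.063
for n,Q in(("both",P),("top",P[:1]),("side",P[1:])):
    v,f=fit(Q,F(z),b);s,_=fit(Q,S,[(.5,.54),(-.03,.015),(.1,.2)]);print(n,v,np.degrees(v[2]),f,s,np.degrees(s[2]))
    if n=="both":V=v
for p,n in zip(P,("top","side")):
    for l in("fishtail","fishtail_tip","roundnose_tip"):
        for d in viewer.spot_point(p,l)[:1]: print(n,l,round(d["score"],2),atz(p,d["point"],.064 if l=="fishtail" else .11))
    draw(p,[(V,F(z),(0,0,255))],f"pics/{n}4.png")
a=[cv2.imread(f"pics/{n}4.png") for n in("top","side")]
cv2.imwrite("pics/both4.png",np.hstack([a[0][190:590,250:650],a[1][190:590,100:500]]))
E
```

```text
both [ 0.43833357 -0.02085255  1.7053245 ] 97.70789641935534 -1.0207102 [ 0.52146592 -0.0076874   0.14709548] 8.427950067561046
top [ 0.43677975 -0.02135598  1.71396976] 98.20323370924415 -0.6943098306655884 [ 0.52161274 -0.0079537   0.14663185] 8.401386247350512
side [ 0.43893803 -0.01700895  1.6806978 ] 96.2968903268763 -0.5041005611419678 [ 0.5115104  -0.00867171  0.14746854] 8.449324919639873
top fishtail 0.64 [ 0.43830038 -0.01598602  0.064     ]
top fishtail_tip 0.73 [0.43523246 0.05330357 0.11      ]
top roundnose_tip 0.63 [0.53496757 0.01819773 0.11      ]
side fishtail 0.84 [ 0.43797942 -0.01924628  0.064     ]
side fishtail_tip 0.9 [0.42809289 0.05644788 0.11      ]
side roundnose_tip 0.82 [0.53895941 0.02341435 0.11      ]
```

View pics/both4.png

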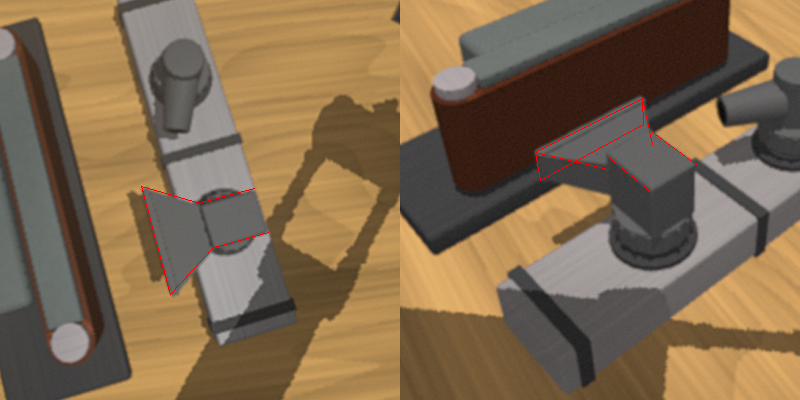

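The fit puts the mouth at (155,240), parallel to the belt within about a degree. The round nozzle looks unchanged and the arm is clear of everything.

```bash
python3 -c "
from h import *
print(job.finish_job())"
```

```text
the job is handed in; nothing more can be done
None
```

I screwed the fishtail down about 52° clockwise until its mouth faced the belt squarely, within about 1° by the camera fit. I then let go, left the round nozzle untouched, and handed the job in at about 8.6 s.

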